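# Tap a wobbly check weight to the middle of a balance pan

## Robot

A 7-joint arm with a two-finger parallel gripper is mounted at the origin on a cart in front of the work surface, level with it; the furniture and walls round the work are solid. World frame = base frame: x ahead of the robot, y to its left, z up, the work surface at z = 0. Lengths are in m, angles in degrees, forces in N, time in s.
With the tool pointing down it reaches from about 0.4 to 0.85 m from the base axis. Payload 6.9 kg.
Tool frame: the origin (TCP) lies at the very end of the fingers, on their centre line; the grasp point (between the pads) lies 19 mm behind it; z points along the fingers, y is the direction in which the jaws open and shut (so a half turn about z gives the same grasp; the last joint's range is limited). The gripper opens to 85 mm and grips with 20 to 120 N. Pads are 22 mm wide; open, the fingers measure 114 mm over their backs; the gripper's body (76 mm by 85 mm) begins 54 mm behind the grasp point. The pads swing forward as they close: fully open they stand 13 mm farther back than shut.
Start: joints at [-70.273, 29.078, -13.613, 85.955, 7.202, 65.827, -8.869], TCP at [0.148, 0.607, 0.231] pointing down, gripper open.
Joint ranges: [-176.47, 176.47], [-13.61, 117.27], [-81.72, 77.17], [0.22, 143.17], [-87.28, 267.28], [10, 112.55], [-165.47, 165.47]. Speed limits (degrees/s): [136.94, 136.94, 180, 180, 180, 180, 180].

## Interface

Orientations are given as [roll, pitch, yaw] about the fixed x, y, z axes, in that order (R = Rz(yaw) Ry(pitch) Rx(roll)).
In Python, from station import robot gives the robot as it stands.
- The arm moves only by the tool jog_arm, never from a script. Its argument "series" is a list of rows, each a list of 5 numbers: the shift along the tool's x, y, z in mm, then the turn about the tool's z in rad, then the finger opening in mm, from 0 to 85.4. A call has 1 to 5 rows; each row is the pose to reach, as a shift and turn from the pose commanded when the call began, along the tool's axes at that moment; what a row does not reach only later rows make up. A row lasts 1/10 s, in which the tool goes at most 50 mm and 8.59 degrees, less where a joint would pass 70% of its speed; a pose out of reach is approached as far as the arm can. A call with a gripper value outside its range is refused whole. The fingers move at their own pace and stop on an object; "newtons" is the grip in N (left out, the last holds). Time passes only in rows, so rows that repeat a pose let the fingers close. It gives the time, the measured TCP pose, the force and the opening at its end, in the units of the state.
- robot.state(): the state, without advancing time (a new reading comes with each control period).
- robot.camera(name): name is "scene" or "top" or "wrist"; returns a dict with "pixels" (480x640x3 uint8, blue, green, red), "range_z" (480x640 float32, m along the optical axis (not along the pixel's ray), 0 where there is no reading), "intrinsics" (3x3 intrinsics, pixels), "position" and "orientation" of the camera in the world; the wrist camera has in their place "hand_eye" (4x4, takes a point from camera to tool coordinates, whose origin is the TCP and whose axes are the flange's). Camera axes: x right, y up, looking along -z (the intrinsics and any distortion apply to the point x, -y, -z); pixel columns grow to the right and rows downward; lengths in m; the calibration is good to about 2 mm. A picture is of the moment at which its call begins: read the wrist's pose just before it.
- robot.hand_in(): hands the job in, once; it reports no verdict.
The state is a dict: "t": time; "joint_positions": joint angles; "joint_velocities": joint speeds; "joint_torque": joint torques, N m; "tool_pos": TCP position; "ee_rot": TCP orientation; "wrist_force": force on the tool from outside, world axes, zero at the start; "moment": the same for the moment, N m; "opening": finger opening in m.
Only numpy, scipy, OpenCV 4.12 (cv2) and the standard library are available. Lean on these libraries where they do the work, as an engineer would, in place of code of your own. Each camera call takes 0.05 s, during which the arm holds its last target.

## Task

The brass check weight stands near the edge of the balance's round pan, where the balance would read wrong. With light taps or pushes of a fingertip low on its side, without gripping or lifting it, slide it across the pan until it stands upright with its whole foot inside the ring engraved at the middle of the pan. It wobbles on its rounded foot: do not knock it over or off the pan, never hit it or lean on the balance hard, and leave everything else on the table where it is.

Things in the scene. Friction and masses are not known exactly. Their poses are not given: they have to be found in the camera images.
- check_weight: Brass weight, 0.25 kg, loose on the pan: upright cylinder 32 mm wide, 39 mm tall, with a neck (10 mm) and knob (19 mm), 58 mm tall in all. Origin: centre of the underside, z up its axis. Crowned foot (flat over the middle 16 mm, 1.2 mm up at 30 mm), so it rocks. Pushed within 12 mm of the pan it slides; high up it tips. Touching it at 5 cm/s is light; 10 cm/s may be too hard (14 N).
- balance: Compact grey bench balance, fixed to the table. Origin on the table, under the axis of the pan; z up. Housing 28 mm high, from x = -117 to +73 mm and y = -65 to +65 mm in its own frame, with the display and three small keys at the -x end (they are dummies and reach 31 mm high). On it sits a flat round steel pan, 110 mm in diameter, 5 mm thick, top 40 mm above the table; the pan is the highest part of the balance and does not move.
- pan_center (a point): Centre of the pan's top face, 40 mm above the table. Round it a thin dark ring, 44 mm inside diameter, is engraved flat in the pan (it has no height).
- vial_a: Bystander: upright sample vial with a screw cap, 23 mm in diameter, 72 mm tall, standing on the table beside the balance; origin at the centre of its underside.
- vial_b: Bystander: a second such vial, 23 mm in diameter, 72 mm tall, behind the balance; origin at the centre of its underside.
- cassette: Bystander: flat white test cassette, 72 x 24 x 9 mm, lying on the table beside the balance; origin at the centre of its underside, x along it.
- forceps_b: Bystander: steel forceps lying on the table, 133 x 18 x 9 mm; origin at the centre of the underside, x along it.
- lancets: Bystander: small carton, 86 x 54 x 40 mm; origin at the centre of its underside.
- tape_roll: Bystander: roll of tape lying flat, 100 mm in diameter, 25 mm high; origin at the centre of its underside.

How it is judged:
By the outcome, as a careful person would: the job done as asked, in the order asked, and still so for the second after the job is handed in, with the robot touching nothing.
It also fails if it takes over 54 s, if anything falls off the work surface, if the arm or the gripper's body presses on something with over 40 N, if the wrist force passes 120 N, or if a joint passes its speed limit or range.

## Working session

There is one attempt and no reset: what is moved stays moved. The work goes in short steps, Python scripts to look and compute and a tool call to move; the robot and the scene stay as the last step left them, time stands still between calls to the robot, and variables do not carry over. Pictures are saved under pics/ and viewed, and the job is handed in when it is done.

Besides the shell and the picture viewer there is one more tool, called after "Call:" in YAML: its name, and indented under it one key for each argument. jog_arm: Moves the arm, as the interface text tells. Its arguments: {"type":"object","properties":{"series":{"type":"array"},"newtons":{"type":"number"}},"required":["series"]}

```bash
ls; mkdir -p pics
cat > h.py <<'E'
import numpy as np,cv2
from station import robot
from scipy.spatial.transform import Rotation as R
E
python3 - <<'E'
from h import *
s=robot.state();print(s)
for n in("scene","top"):
    c=robot.camera(n);cv2.imwrite(f"pics/{n}0.png",c["pixels"]);np.savez(f"{n}0.npz",**c)
    print(n,c["intrinsics"],c["position"],c["orientation"],c.keys())
E
```

```text
pics
{'t': 0.0, 'joint_positions': array([-70.27381187,  29.12499911, -13.60953102,  86.00833843,
         7.20078933,  65.82609971,  -8.87027214]), 'joint_velocities': array([ 0.02034247,  0.06761803, -0.04237451,  0.0134398 ,  0.0130377 ,
       -0.07159734,  0.00254877]), 'joint_torque': array([ 2.39650890e-04, -6.20612311e+01, -2.18668319e+00, -2.49662948e+01,
        1.27330705e-02,  1.16386297e-02,  7.95760002e-06]), 'tool_pos': array([0.14777479, 0.60676856, 0.23043796]), 'ee_rot': array([-1.79899234e+02,  4.78009626e-04,  1.66318384e+02]), 'wrist_force': array([-0.05980896,  0.57407737,  0.02369336]), 'moment': array([-0.00805017, -0.00154989,  0.05613251]), 'opening': 0.08567973512678562}
scene [[503.81535735   0.         323.92952202]
 [  0.         503.81535735 237.8279945 ]
 [  0.           0.           1.        ]] [ 0.32832455 -0.33382626  0.71099574] [ 38.7370629    0.58310452 -30.59177887] dict_keys(['pixels', 'range_z', 'intrinsics', 'position', 'orientation'])
top [[503.94401998   0.         316.38703892]
 [  0.         503.94401998 245.42110953]
 [  0.           0.           1.        ]] [0.5104755  0.09735448 1.02034854] [ 4.18952161e+00 -7.88892969e-03 -8.99083052e+01] dict_keys(['pixels', 'range_z', 'intrinsics', 'position', 'orientation'])
```

View pics/scene0.png

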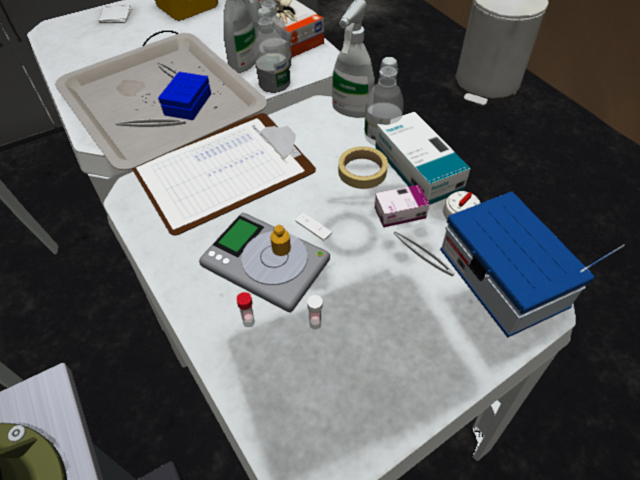

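View pics/top0.png

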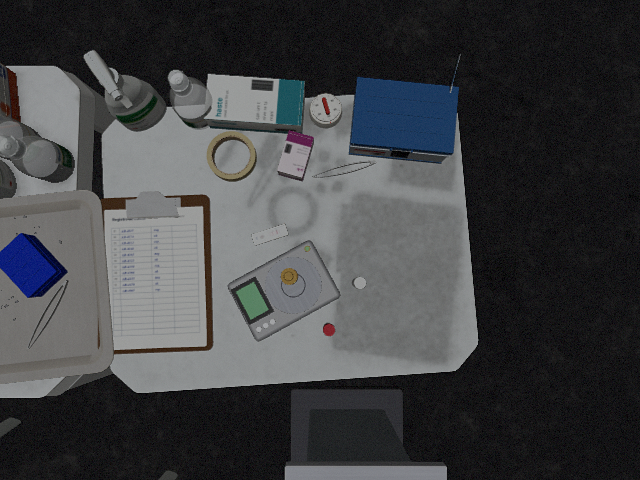

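```bash
cat >> h.py <<'E'
def cloud(c):
    K=c["intrinsics"];z=c["range_z"];v,u=np.mgrid[:480,:640]
    P=np.stack([(u-K[0,2])/K[0,0]*z,-(v-K[1,2])/K[1,1]*z,-z],-1)
    Rm=R.from_euler("xyz",c["orientation"],degrees=True).as_matrix()
    W=P@Rm.T+c["position"]; W[z==0]=np.nan
    return W
E
python3 - <<'E'
from h import *
for n in("top","scene"):
    c=dict(np.load(n+"0.npz"));W=cloud(c)
    for p in ([(289,276),(283,290),(310,300),(293,287),(360,283),(329,330),(269,235),(400,270),(245,300),(330,290)] if n=="top" else [(280,232),(280,262),(315,305),(246,300),(314,226),(350,300),(295,270),(250,270)]):
        print(n,p,W[p[1],p[0]].round(4))
    im=cv2.resize(c["pixels"][220:350,210:390] if n=="top" else c["pixels"][190:340,190:350],None,fx=4,fy=4,interpolation=cv2.INTER_CUBIC)
    cv2.imwrite(f"pics/{n}_z.png",im)
E
```

```text
top (289, 276) [0.5219 0.1473 0.0986]
top (283, 290) [0.4956 0.1618 0.0417]
top (310, 300) [0.4763 0.1095 0.0382]
top (293, 287) [0.5014 0.1426 0.0398]
top (360, 283) [0.5094 0.0158 0.0769]
top (329, 330) [0.4219 0.0736 0.0715]
top (269, 235) [0.6058 0.1932 0.0055]
top (400, 270) [ 5.356e-01 -7.190e-02  2.000e-04]
top (245, 300) [0.4759 0.2363 0.0331]
top (330, 290) [0.4956 0.0705 0.03  ]
scene (280, 232) [0.5208 0.1407 0.0952]
scene (280, 262) [0.5084 0.1261 0.0405]
scene (315, 305) [0.5076 0.0079 0.0734]
scene (246, 300) [0.4245 0.0686 0.0721]
scene (314, 226) [0.607  0.187  0.0099]
scene (350, 300) [0.5814 0.0245 0.0027]
scene (295, 270) [0.5212 0.0978 0.0427]
scene (250, 270) [0.4588 0.1361 0.0418]
```

View pics/top_z.png

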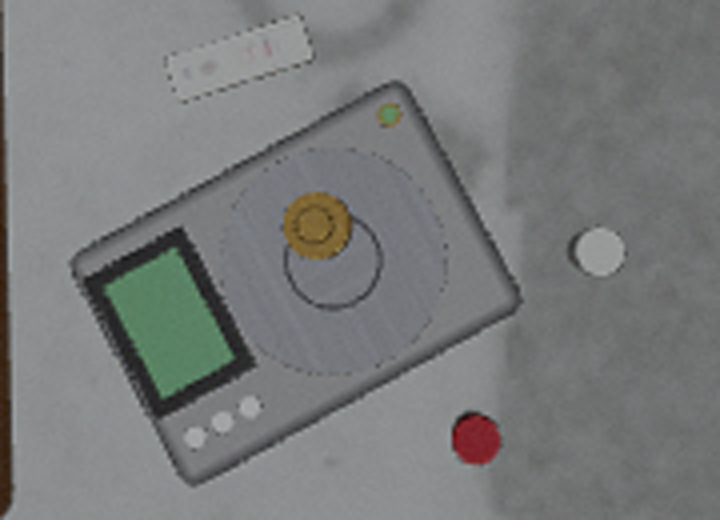

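View pics/scene_z.png

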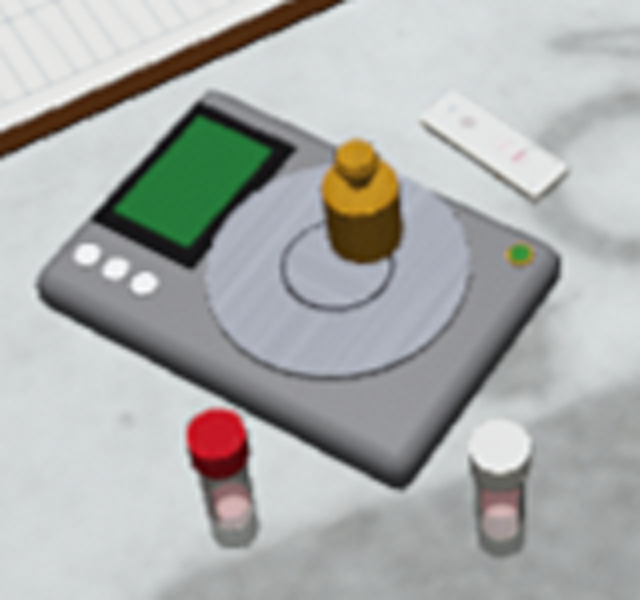

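```bash
cat >> h.py <<'E'
def ray(c,u,v,z):
    K=c["intrinsics"];Rm=R.from_euler("xyz",c["orientation"],degrees=True).as_matrix()
    d=Rm@np.array([(u-K[0,2])/K[0,0],-(v-K[1,2])/K[1,1],-1.]);p=np.array(c["position"]);return p+d*(z-p[2])/d[2]
def circ(P):
    A=np.c_[2*P,np.ones(len(P))];x=np.linalg.lstsq(A,(P**2).sum(1),rcond=None)[0];return x[:2],np.sqrt(x[2]+x[:2]@x[:2])
def weight(c,W,near=None):
    hsv=cv2.cvtColor(c["pixels"],cv2.COLOR_BGR2HSV)
    m=(hsv[...,0]>8)&(hsv[...,0]<28)&(hsv[...,1]>120)
    m&=(np.abs(W[...,0]-.49)<.1)&(np.abs(W[...,1]-.13)<.1)
    return m
E
python3 - <<'E'
from h import *
from scipy.optimize import least_squares
for n in("top","scene"):
    c=dict(np.load(n+"0.npz"));W=cloud(c);m=weight(c,W)
    P=W[m]; print(n,m.sum(),"z",np.nanpercentile(P[:,2],[2,50,98]).round(4))
    for lo,hi in((.07,.085),(.09,.105)):
        q=P[(P[:,2]>lo)&(P[:,2]<hi)];print(lo,len(q),q.mean(0).round(4),((q.max(0)+q.min(0))/2).round(4))
    v,u=np.nonzero(m);print("bbox",u.min(),u.max(),v.min(),v.max())
    # pan: points with z 0.036-.046 near center
    # ring: dark pixels
    g=cv2.cvtColor(c["pixels"],cv2.COLOR_BGR2GRAY).astype(float)
    bh=cv2.morphologyEx(g,cv2.MORPH_BLACKHAT,np.ones((7,7)))
    c0=np.array([.4995,.1425]);
    mm=cv2.dilate(m.astype(np.uint8),np.ones((5,5)))>0
    pts=[];w=[]
    for v,u in np.argwhere((bh>8)&~mm):
        p=ray(c,u,v,.04)[:2]
        r=np.hypot(*(p-c0))
        if .013<r<.034: pts.append(p);w.append(bh[v,u])
    pts=np.array(pts)
    cc,r=circ(pts)
    for _ in range(5):
        k=np.abs(np.hypot(*(pts-cc).T)-r)<.003; cc,r=circ(pts[k])
    print("ring",len(pts),k.sum(),cc.round(4),r.round(4))
E
```

```text
top 211 z [0.0755 0.0805 0.0991]
0.07 131 [0.5221 0.1482 0.0789] [0.5222 0.1484 0.0785]
0.09 78 [0.5223 0.1487 0.0961] [0.5229 0.1484 0.0958]
bbox 281 308 246 284
ring 83 80 [0.5057 0.1429] 0.0227
scene 461 z [0.0459 0.0774 0.0986]
0.07 201 [0.5195 0.142  0.0783] [0.5213 0.1456 0.0772]
0.09 86 [0.5204 0.1454 0.0961] [0.5216 0.1457 0.0953]
bbox 271 321 225 255
ring 153 149 [0.5056 0.1427] 0.0228
```

Call:
jog_arm:
  series:
    - [-34,-22,0,-0.1,16]
    - [-67,-43,0,-0.2,16]
    - [-101,-65,0,-0.3,16]
    - [-134,-86,0,-0.4,16]
    - [-168,-108,0,-0.5,16]

```text
t: 0.6
tool_pos: [0.2863, 0.4612, 0.2309]
ee_rot: [-180.0, -0.0, -164.8]
wrist_force: [1.6, -0.6, 0.0]
opening: 0.0162
```

```bash
cat >> h.py <<'E'
def goto(x,y,z):
    s=robot.state();Rm=R.from_euler("xyz",s["ee_rot"],degrees=True).as_matrix()
    print("t",round(s["t"],2),"tcp",s["tool_pos"].round(4),"rot",s["ee_rot"].round(2),"F",s["wrist_force"].round(2),"open",round(s["opening"],4))
    print("shift mm",(Rm.T@(np.array([x,y,z])-s["tool_pos"])*1e3).round(1))
E
python3 -c "
from h import *
goto(.5655,.1587,.2)"
```

```text
t 0.6 tcp [0.2863 0.4612 0.2309] rot [-1.7997e+02 -3.0000e-02 -1.6478e+02] F [ 1.63 -0.57  0.05] open 0.0162
shift mm [-190.  -365.2   31. ]
```

Call:
jog_arm:
  series:
    - [-19,-37,0,0,16]
    - [-38,-73,0,0,16]
    - [-57,-110,0,0,16]
    - [-76,-146,0,0,16]
    - [-95,-183,0,0,16]

```text
t: 1.1
tool_pos: [0.4253, 0.3089, 0.2311]
ee_rot: [-180.0, -0.0, -165.0]
wrist_force: [1.4, 0.4, -0.1]
opening: 0.0155
```

Call:
jog_arm:
  series:
    - [-20,-37,6,0,16]
    - [-40,-74,12,0,16]
    - [-60,-110,18,0,16]
    - [-80,-146,24,0,16]
    - [-95,-178,31,0,16]

```text
t: 1.6
tool_pos: [0.5637, 0.1608, 0.1997]
ee_rot: [-180.0, -0.0, -165.1]
wrist_force: [0.1, 0.4, 0.3]
opening: 0.0161
```

Run:
```python
from h import *
goto(.5655,.1587,.2)
s=robot.state();c=robot.camera("wrist");np.savez("w1.npz",**c,tp=s["tool_pos"],er=s["ee_rot"]);cv2.imwrite("pics/w1.png",c["pixels"]);print(c["hand_eye"],c["intrinsics"])
c=robot.camera("top");cv2.imwrite("pics/top1.png",c["pixels"])
```

```text
t 1.6 tcp [0.5637 0.1608 0.1997] rot [-1.7997e+02 -1.0000e-02 -1.6510e+02] F [0.11 0.36 0.3 ] open 0.0161
shift mm [-1.2 -2.5 -0.3]
[[ 6.13010921e-04  9.53276872e-01  3.02097385e-01  7.70842053e-02]
 [ 9.99999789e-01 -5.20108537e-04 -3.87965465e-04  9.54588778e-04]
 [-2.12715076e-04  3.02097559e-01 -9.53276990e-01 -1.41829404e-01]
 [ 0.00000000e+00  0.00000000e+00  0.00000000e+00  1.00000000e+00]] [[391.3185612    0.         318.77844802]
 [  0.         391.3185612  240.69788199]
 [  0.           0.           1.        ]]
```

View pics/w1.png

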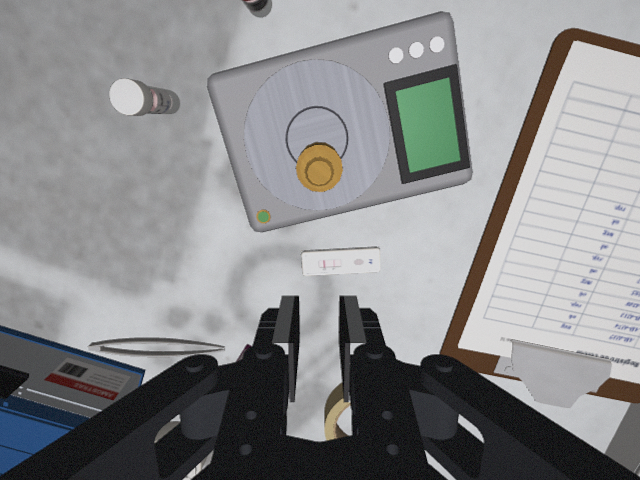

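View pics/top1.png

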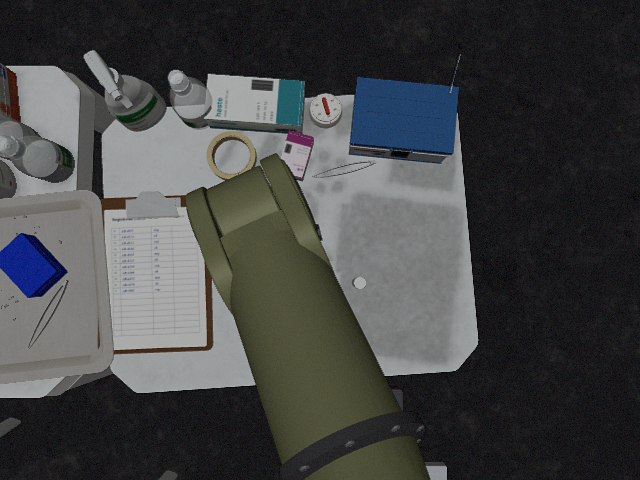

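```bash
cat >> h.py <<'E'
def wcam(c,tp,er):
    H=c["hand_eye"];Rt=R.from_euler("xyz",er,degrees=True)
    d=dict(c);d["position"]=Rt.apply(H[:3,3])+tp
    d["orientation"]=(Rt*R.from_matrix(H[:3,:3])).as_euler("xyz",degrees=True);return d
def meas(name,tag):
    s=robot.state();c=robot.camera("wrist");cv2.imwrite(f"pics/{name}.png",c["pixels"]);np.savez(name+".npz",**c,tp=s["tool_pos"],er=s["ee_rot"])
    an(name)
def an(name):
    f=dict(np.load(name+".npz"));tp,er=f["tp"],f["er"];c=wcam(f,tp,er);W=cloud(c)
    Rt=R.from_euler("xyz",er,degrees=True)
    tool=lambda p:(Rt.inv().apply(p-tp)*1e3).round(1)
    m=weight(c,W);P=W[m]
    out={}
    for k,lo,hi in(("shoulder",.072,.086),("knob",.09,.105)):
        q=P[(P[:,2]>lo)&(P[:,2]<hi)]
        if len(q)>5: 
            mm=(q.max(0)+q.min(0))/2;print(k,len(q),"mean",q.mean(0).round(4),"mid",mm.round(4),"size",(np.ptp(q,axis=0)).round(4),"tool",tool(mm))
    g=cv2.cvtColor(c["pixels"],cv2.COLOR_BGR2GRAY).astype(float)
    bh=cv2.morphologyEx(g,cv2.MORPH_BLACKHAT,np.ones((9,9)))
    c0=np.array([.5057,.1428]);mk=cv2.dilate(m.astype(np.uint8),np.ones((7,7)))>0
    pts=np.array([ray(c,u,v,.04)[:2] for v,u in np.argwhere((bh>12)&~mk&(np.hypot(W[...,0]-c0[0],W[...,1]-c0[1])<.035))])
    cc,r=circ(pts)
    for _ in range(8):
        kk=np.abs(np.hypot(*(pts-cc).T)-r)<.0025; cc,r=circ(pts[kk])
    print("ring",kk.sum(),cc.round(4),r.round(4),"tool",tool(np.r_[cc,.04]))
    pan=W[(np.hypot(W[...,0]-cc[0],W[...,1]-cc[1])<.05)&~mk];print("pan z",np.nanmedian(pan[:,2]).round(4))
E
python3 -c "
from h import *
an('w1')"
```

```text
shoulder 1026 mean [0.5189 0.1501 0.0774] mid [0.5207 0.1505 0.0762] size [0.0311 0.0307 0.0082] tool [ 44.2   1.1 123.5]
knob 644 mean [0.5203 0.1502 0.0948] mid [0.5208 0.1503 0.0944] size [0.0179 0.018  0.0086] tool [ 44.2   0.9 105.4]
ring 447 [0.5045 0.1443] 0.0227 tool [ 61.4  -0.6 159.7]
pan z 0.0406
```

Call:
jog_arm:
  series:
    - [0,2,20,-0.03,16]
    - [0.4,5,45,-0.09,16]
    - [0.4,5,75,-0.09,16]
    - [0.4,5,105,-0.09,16]
    - [0.4,5,120,-0.09,16]

```text
t: 2.2
tool_pos: [0.5587, 0.1677, 0.0776]
ee_rot: [180.0, -0.2, -159.8]
wrist_force: [-0.9, -0.1, 0.3]
opening: 0.0161
```

```bash
python3 -c "
from h import *
goto(.5655,.1587,.045)
meas('w2',0)"
```

```text
t 2.2 tcp [0.5587 0.1677 0.0776] rot [ 179.97   -0.23 -159.84] F [-0.94 -0.07  0.26] open 0.0161
shift mm [ -3.4 -10.8  32.6]
shoulder 3013 mean [0.5167 0.1495 0.0773] mid [0.5208 0.1506 0.0762] size [0.0314 0.0309 0.0083] tool [41.5 -3.   1.6]
knob 2186 mean [0.5198 0.1501 0.0949] mid [0.5351 0.1632 0.0971] size [0.0466 0.0437 0.0142] tool [ 23.9   4.  -19.3]
ring 1073 [0.5045 0.1443] 0.0227 tool [58.8 -3.2 37.9]
pan z 0.0398
```

View pics/w2.png

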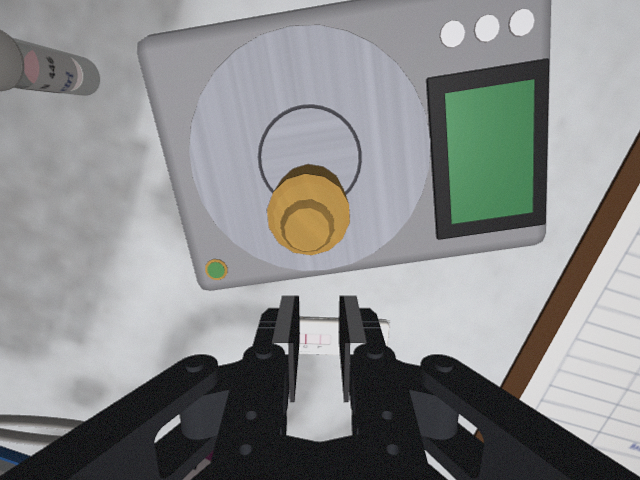

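Call:
jog_arm:
  series:
    - [-1,-1,8,0,16]
    - [-1,-3,16,0,16]
    - [-1,-3,24,0,16]
    - [-1,-3,31,0,16]
    - [-1,-3,31,0,16]

```text
t: 2.75
tool_pos: [0.5621, 0.165, 0.0485]
ee_rot: [180.0, -0.1, -159.9]
wrist_force: [-0.6, 0.1, 0.0]
opening: 0.016
```

```bash
python3 -c "
from h import *
meas('w3',0)
goto(.5655,.1587,.045)
c=robot.camera('scene');cv2.imwrite('pics/s3.png',cv2.resize(c['pixels'][150:340,160:400],None,fx=3,fy=3,interpolation=cv2.INTER_CUBIC))"
```

```text
shoulder 4434 mean [0.5157 0.1487 0.0774] mid [0.5208 0.1506 0.0761] size [0.0317 0.031  0.0082] tool [ 43.8   0.8 -27.5]
knob 3479 mean [0.5195 0.15   0.0949] mid [0.538  0.172  0.0965] size [0.0527 0.0665 0.013 ] tool [ 20.3  14.9 -48. ]
ring 1482 [0.5045 0.1443] 0.0227 tool [61.2  0.4  8.6]
pan z 0.0395
t 2.8 tcp [0.5624 0.1651 0.049 ] rot [ 1.8000e+02 -3.0000e-02 -1.5987e+02] F [-0.29  0.01  0.74] open 0.0158
shift mm [-0.7 -7.1  4. ]
```

View pics/w3.png

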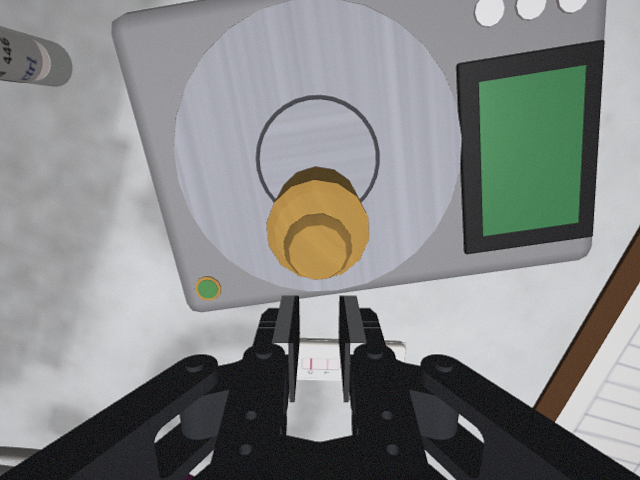

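View pics/s3.png

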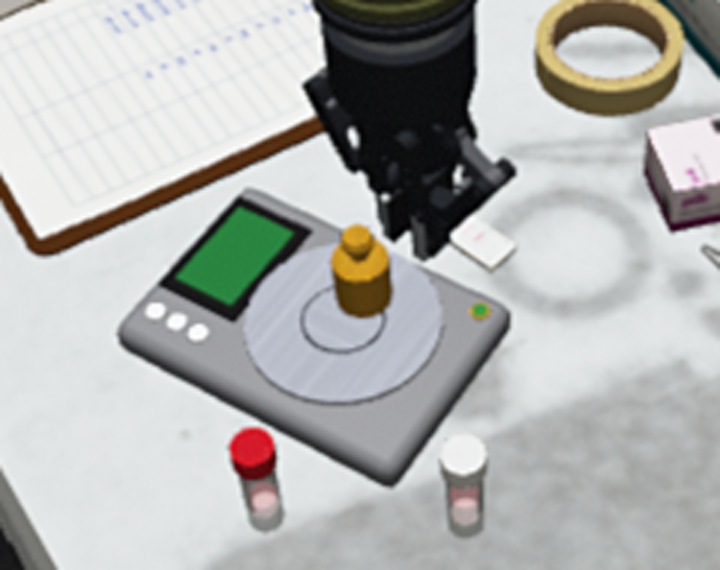

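Call:
jog_arm:
  series:
    - [0,0.6,3.5,0,16]
    - [3,0.6,3.5,0,16]
    - [6,0.6,3.5,0,16]
    - [9,0.6,3.5,0,16]
    - [11,0.6,3.5,0,16]

```text
t: 3.35
tool_pos: [0.5517, 0.1617, 0.0459]
ee_rot: [-180.0, -0.0, -159.9]
wrist_force: [0.2, 0.8, -0.7]
opening: 0.016
```

Call:
jog_arm:
  series:
    - [1,0,0,0,16]
    - [2,0,0,0,16]
    - [3,0,0,0,16]
    - [4,0,0,0,16]
    - [4,0,0,0,16]

```text
t: 3.85
tool_pos: [0.5482, 0.1605, 0.0458]
ee_rot: [-180.0, -0.0, -159.9]
wrist_force: [0.2, 0.5, -0.2]
opening: 0.0156
```

```bash
python3 -c "
from h import *
meas('w4',0)
goto(.5655,.1587,.0455)
c=robot.camera('scene');cv2.imwrite('pics/s4.png',cv2.resize(c['pixels'][190:300,220:360],None,fx=5,fy=5,interpolation=cv2.INTER_CUBIC))"
```

```text
shoulder 4566 mean [0.515  0.1485 0.0773] mid [0.5247 0.1505 0.0764] size [0.0396 0.0309 0.0088] tool [ 25.5  -1.3 -30.7]
knob 3327 mean [0.519  0.1498 0.0948] mid [0.5412 0.1591 0.0965] size [0.0595 0.0705 0.013 ] tool [  7.1   1.1 -50.8]
ring 382 [0.5584 0.1646] 0.0679 tool [-11.    0.4   5.8]
pan z 0.1037
t 3.9 tcp [0.5483 0.1605 0.0458] rot [-180.     -0.   -159.88] F [-0.17 -0.67 -0.09] open 0.0158
shift mm [-15.5  -7.6   0.3]
```

View pics/w4.png

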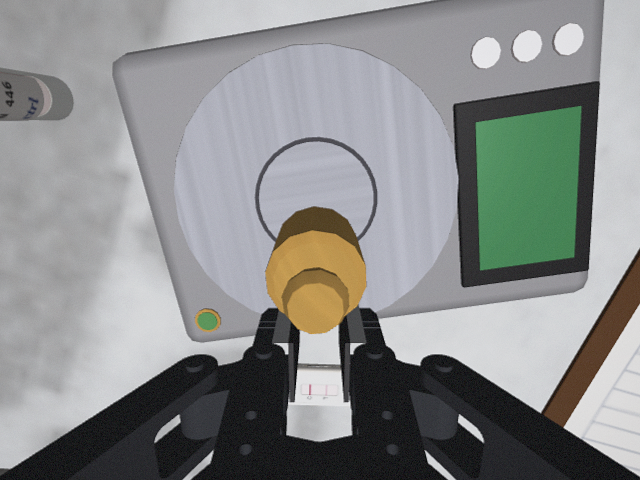

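View pics/s4.png

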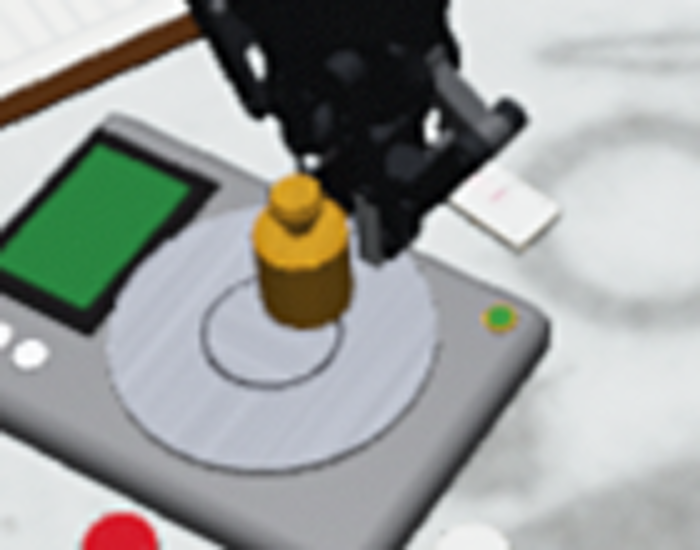

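Call:
jog_arm:
  series:
    - [1,0,0,0,16]
    - [2,0,0,0,16]
    - [3,0,0,0,16]
    - [4,0,0,0,16]
    - [5,0,0,0,16]

```text
t: 4.45
tool_pos: [0.5441, 0.1589, 0.046]
ee_rot: [-180.0, 0.1, -159.9]
wrist_force: [2.0, -1.2, 0.2]
opening: 0.0164
```

Call:
jog_arm:
  series:
    - [1,0,0,0,16]
    - [2,0,0,0,16]
    - [3,0,0,0,16]
    - [4,0,0,0,16]
    - [4,0,0,0,16]

```text
t: 4.95
tool_pos: [0.5399, 0.1575, 0.0459]
ee_rot: [180.0, 0.0, -159.9]
wrist_force: [1.3, 0.3, 0.5]
opening: 0.0162
```

```bash
cat >> h.py <<'E'
C=np.array([.5045,.1443])
def an(name):
    f=dict(np.load(name+".npz"));tp,er=f["tp"],f["er"];c=wcam(f,tp,er);W=cloud(c)
    Rt=R.from_euler("xyz",er,degrees=True)
    tool=lambda p:(Rt.inv().apply(p-tp)*1e3).round(1)
    hsv=cv2.cvtColor(c["pixels"],cv2.COLOR_BGR2HSV)
    m=(hsv[...,0]>8)&(hsv[...,0]<28)&(hsv[...,1]>120)&(hsv[...,2]>40)&(np.hypot(W[...,0]-C[0],W[...,1]-C[1])<.045)
    n,l,st,_=cv2.connectedComponentsWithStats(m.astype(np.uint8));m=l==1+np.argmax(st[1:,4]);P=W[m]
    T=Rt.inv().apply(P-tp)*1e3
    for k,lo,hi in(("shoulder",.074,.082),("knobtop",.0955,.101)):
        a=(P[:,2]>lo)&(P[:,2]<hi);q=T[a];p1,p2=np.percentile(q,[1,99],axis=0);print(k,a.sum(),"tool mid",((p1+p2)/2).round(1),"size",(p2-p1).round(1))
        if k=="shoulder": print("   sides y mid; x front",q[:,0].max().round(1),"-16 =",(q[:,0].max()-16).round(1))
    print("ring center tool",tool(np.r_[C,.04]))
E
python3 -c "
from h import *
an('w3')
an('w4')
meas('w5',0)
goto(.5655,.1587,.0455)
c=robot.camera('scene');cv2.imwrite('pics/s5.png',cv2.resize(c['pixels'][190:300,220:360],None,fx=5,fy=5,interpolation=cv2.INTER_CUBIC))"
```

```text
shoulder 4366 tool mid [ 45.    0.6 -28.4] size [27.6 29.5  4.9]
   sides y mid; x front 59.5 -16 = 43.5
knobtop 1661 tool mid [ 43.9   0.5 -48. ] size [13.3 12.9  2.2]
ring center tool [61.2  0.4  8.6]
shoulder 4416 tool mid [ 31.9   0.  -31.1] size [24.7 29.5  5. ]
   sides y mid; x front 45.0 -16 = 29.0
knobtop 1478 tool mid [ 29.2  -0.2 -50.9] size [13.  13.2  2.2]
ring center tool [46.6 -0.1  5.8]
shoulder 4376 tool mid [ 27.7   0.9 -31. ] size [24.5 29.5  5.1]
   sides y mid; x front 41.0 -16 = 25.0
knobtop 1422 tool mid [ 25.2   0.9 -50.7] size [13.  12.9  2.1]
ring center tool [37.8 -0.3  5.9]
t 5.0 tcp [0.5399 0.1575 0.0459] rot [ 1.8000e+02  1.0000e-02 -1.5988e+02] F [1.16 1.62 0.55] open 0.0161
shift mm [-24.4  -7.7   0.4]
```

View pics/w5.png

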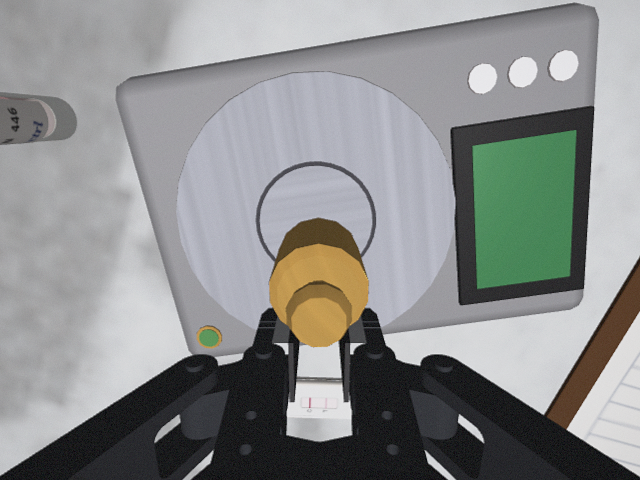

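View pics/s5.png

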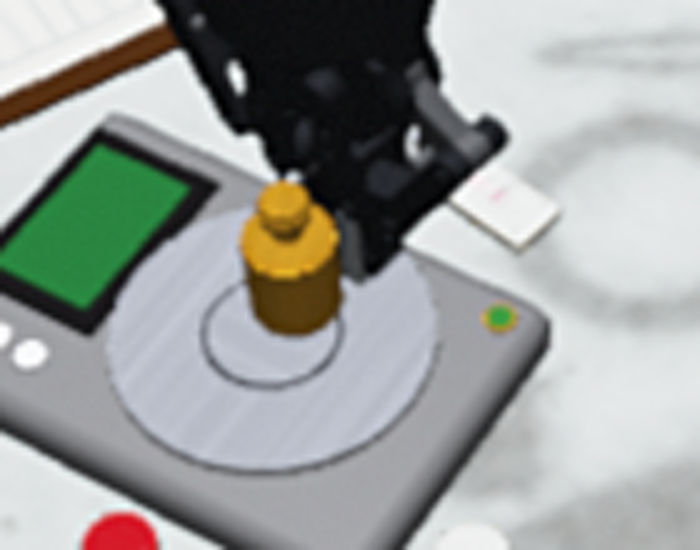

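Call:
jog_arm:
  series:
    - [1,-0.1,0,0,16]
    - [2,-0.2,0,0,16]
    - [3,-0.3,0,0,16]
    - [4,-0.4,0,0,16]
    - [5,-0.5,0,0,16]

```text
t: 5.55
tool_pos: [0.5353, 0.1552, 0.0459]
ee_rot: [180.0, 0.0, -159.9]
wrist_force: [2.4, 1.1, 1.6]
opening: 0.0162
```

Call:
jog_arm:
  series:
    - [1,-0.1,0,0,16]
    - [2,-0.2,0,0,16]
    - [3,-0.3,0,0,16]
    - [4,-0.4,0,0,16]
    - [4,-0.4,0,0,16]

```text
t: 6.05
tool_pos: [0.5316, 0.1534, 0.0458]
ee_rot: [-180.0, -0.0, -159.9]
wrist_force: [1.4, 1.0, 1.2]
opening: 0.0157
```

```bash
python3 -c "
from h import *
meas('w6',0)
goto(.5655,.1587,.0455)
c=robot.camera('scene');cv2.imwrite('pics/s6.png',cv2.resize(c['pixels'][190:300,220:360],None,fx=5,fy=5,interpolation=cv2.INTER_CUBIC))"
```

```text
shoulder 4373 tool mid [ 27.9   0.9 -31.1] size [24.3 29.5  5.1]
   sides y mid; x front 40.7 -16 = 24.7
knobtop 1434 tool mid [ 25.2   0.8 -50.8] size [13.2 13.   2.1]
ring center tool [28.5  0.8  5.8]
t 6.1 tcp [0.5315 0.1534 0.0458] rot [-1.8000e+02 -2.0000e-02 -1.5988e+02] F [1.78 0.69 0.87] open 0.0161
shift mm [-33.7  -6.7   0.3]
```

View pics/s6.png

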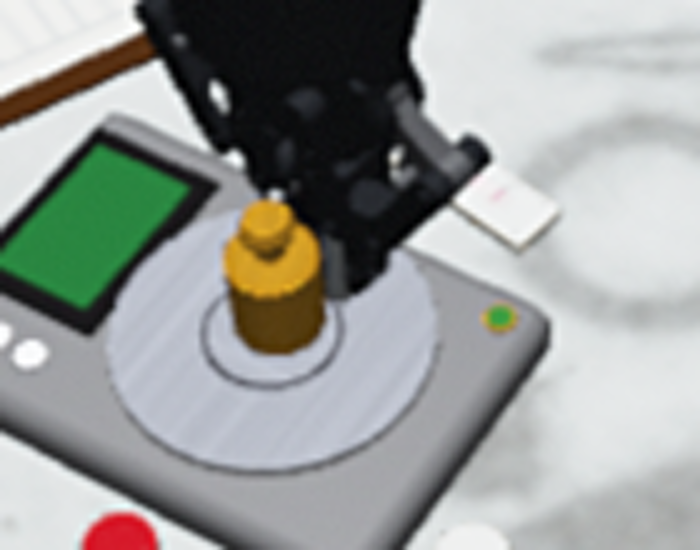

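Weight 25.0, ring 28.5 along the push; sideways offset 0. Another 3.5 mm.

Call:
jog_arm:
  series:
    - [1,0,0,0,16]
    - [2,0,0,0,16]
    - [3,0,0,0,16]
    - [3.5,0,0,0,16]
    - [3.5,0,0,0,16]

```text
t: 6.65
tool_pos: [0.5283, 0.1522, 0.0458]
ee_rot: [-180.0, -0.0, -159.9]
wrist_force: [1.7, 1.0, 0.3]
opening: 0.0158
```

Call:
jog_arm:
  series:
    - [-1,0,0,0,16]
    - [-3,0,0,0,16]
    - [-6,0,0,0,16]
    - [-10,0,0,0,16]
    - [-15,0,0,0,16]

```text
t: 7.15
tool_pos: [0.5427, 0.1575, 0.0457]
ee_rot: [-180.0, -0.0, -159.9]
wrist_force: [-0.7, -0.2, -0.6]
opening: 0.0157
```

```bash
python3 -c "
from h import *
meas('w7',0)
goto(.5655,.1587,.0455)
c=robot.camera('scene');cv2.imwrite('pics/s7.png',cv2.resize(c['pixels'][190:300,220:360],None,fx=5,fy=5,interpolation=cv2.INTER_CUBIC))"
```

```text
shoulder 4500 tool mid [ 42.1   0.8 -31.3] size [25.7 29.6  4.9]
   sides y mid; x front 55.8 -16 = 39.8
knobtop 1667 tool mid [ 40.3   0.7 -50.9] size [13.  13.1  2.2]
ring center tool [40.4  0.8  5.7]
t 7.2 tcp [0.5437 0.158  0.0458] rot [ 1.7999e+02  5.0000e-02 -1.5988e+02] F [ 1.75 -0.25  0.15] open 0.016
shift mm [-20.7  -6.8   0.3]
```

View pics/s7.png

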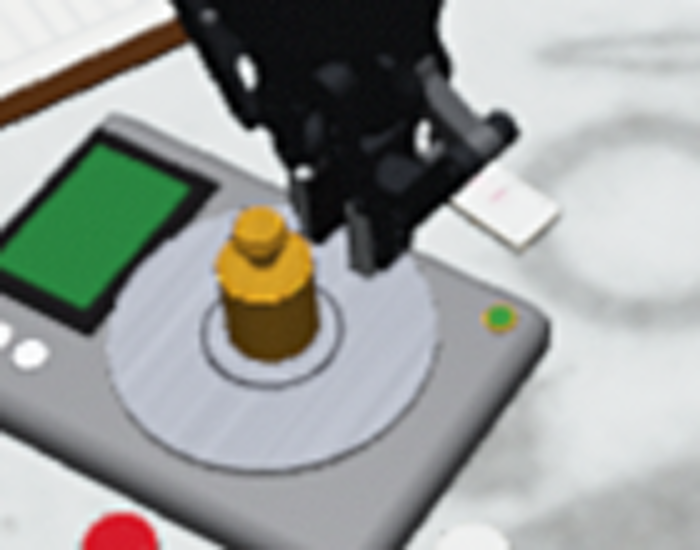

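View pics/w7.png

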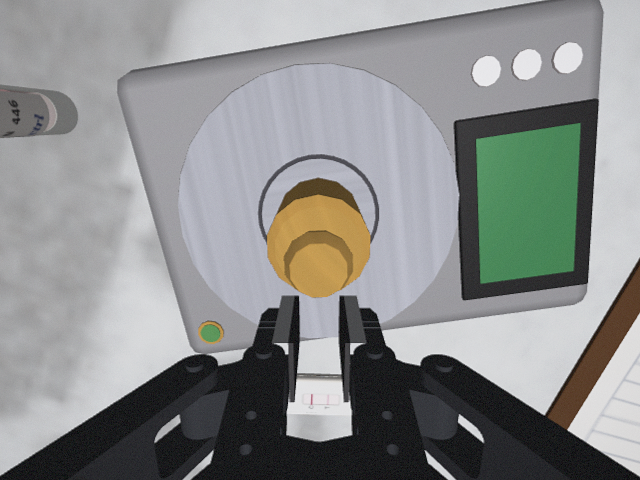

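Call:
jog_arm:
  series:
    - [-8,0,0,0,16]
    - [-20,0,-5,0,16]
    - [-35,0,-20,0,16]
    - [-45,0,-50,0,16]
    - [-45,0,-90,0,16]

```text
t: 7.75
tool_pos: [0.5852, 0.1732, 0.1352]
ee_rot: [180.0, -0.1, -159.9]
wrist_force: [0.4, 0.0, -0.8]
opening: 0.016
```

Call:
jog_arm:
  series:
    - [0,0,-30,0,16]
    - [0,0,-60,0,16]
    - [0,0,-60,0,16]
    - [0,0,-60,0,16]
    - [0,0,-60,0,16]

```text
t: 8.25
tool_pos: [0.5843, 0.1727, 0.1947]
ee_rot: [-180.0, -0.1, -159.9]
wrist_force: [-0.3, -0.4, -0.2]
opening: 0.0161
```

```bash
python3 -c "
from h import *
meas('w8',0)
goto(.5655,.1587,.0455)
c=robot.camera('scene');cv2.imwrite('pics/s8.png',c['pixels'])"
```

```text
shoulder 1172 tool mid [ 83.9   0.8 117.7] size [29.3 29.5  4.7]
   sides y mid; x front 99.2 -16 = 83.2
knobtop 354 tool mid [83.4  0.8 98.2] size [13.2 13.4  2.3]
ring center tool [ 84.4   0.8 154.9]
t 8.3 tcp [0.5842 0.1726 0.1945] rot [ 1.8000e+02 -1.3000e-01 -1.5988e+02] F [-0.81  0.06  0.29] open 0.0159
shift mm [ 22.   -6.7 149.1]
```

View pics/s8.png

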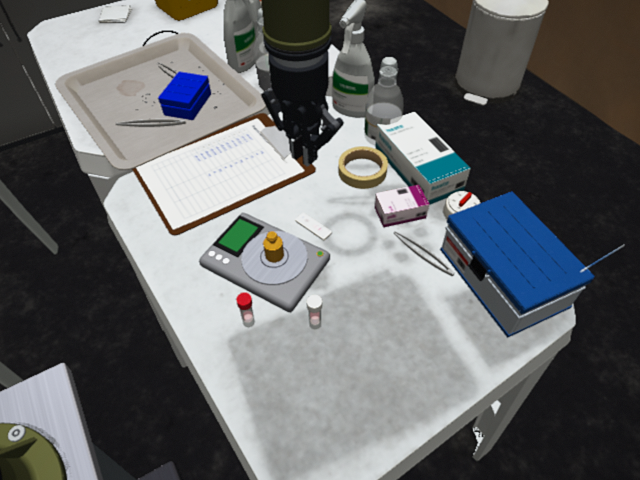

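View pics/w8.png

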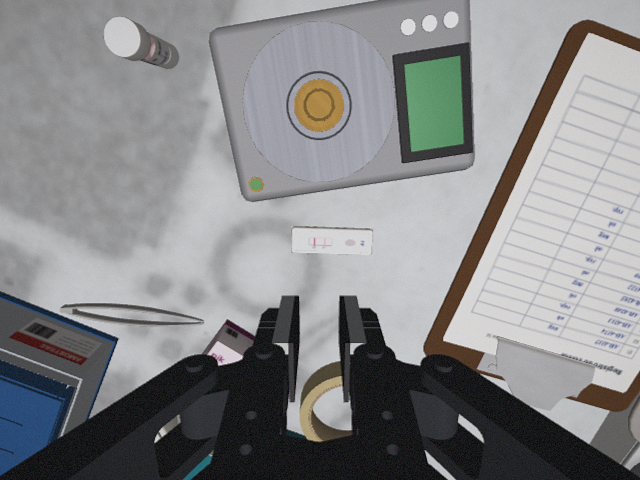

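The wrist picture shows the weight (319,105) centred in the ring (318,106) with clear pan all round. It stands upright, and the vials, cassette and other items are where they were.

```bash
python3 -c "
from h import *
print(robot.hand_in())"
```

```text
the job is handed in; nothing more can be done
None
```

The brass weight now stands upright with its whole foot inside the engraved ring, and I handed the job in at about 8.3 s of the 54 s allowed.

- **Push:** I slid it about 17 mm across the pan at roughly 1 cm/s. The two fingertips were held 16 mm apart and did not grip; they pushed about 6 mm above the pan. I then backed off and raised the arm clear.
- **Position:** The last wrist-camera measurement puts the weight within about 1 mm of the ring's centre; about 6 mm is allowed. The last wrist picture shows clear pan on every side of it.
- **Forces:** Wrist force readings stayed below about 3 N, which is close to the sensor noise.
- **Other objects:** In the last pictures the vials, cassette, forceps, carton and tape roll look unmoved. I judged this by eye and did not measure it.
- **Disagreements:**
  - At the start the fixed cameras and the wrist camera differed by up to 2–5 mm on where the weight stood. I used the wrist camera for both the weight and the ring.
  - My measuring script once gave a false ring position when the fingers came into view. I fixed that before making contact.

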